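# Walk the shoe-care chest home against its sprung stop

## Task

The wooden shoe-care chest is heavy and has nothing to grip: creep it forward between the two rails by pushing the yellow rubber blocks at its near corners in turn, a little left and a little right, until it stands square in the bay and rests snugly, with a light pressure, against the orange sprung bumper. Feel for the bumper, whose setting is not known, and do not squash it: nowhere near its full travel. Go slowly and gently, do not touch the glass front between the blocks, never let the chest slew more than about 20 degrees, keep the incense plate in place on its lid, and leave everything else alone.

Things in the scene. Friction and masses are not known exactly. Their poses are not given: they have to be found in the camera images.
- chest: Shoe-care chest, wood, 1.0 to 1.6 kg, 120 deep (x) x 200 wide (y) x 70 high mm, flat base, sliding on the bench with a friction not known. Origin at the centre of its underside; x points forward, away from the robot and towards the bumper, y to the left, z up. Near face (x = -60): two rubber corner blocks with glass between; far face (x = +60): flat wood.
- block_left (a point): Middle of the front of the chest's left yellow rubber corner block, 42 mm wide, 62 high; at (-60, +79, 31) mm in the chest's frame, same axes. Pushed alone (about 4 to 7 N when slid slowly, up to 10 N to start it while sliding) it swings this side forward about a point near the other side: the chest's centre advances about half as far as the block, and it turns 1 degree per 3 mm.
- block_right (a point): The same for the right yellow rubber corner block, at (-60, -79, 31) mm in the chest's frame.
- glass: Glass front of the chest between the rubber blocks, 112 mm wide, from 5 to 69 mm above the bench, set back 20 mm behind the front of the blocks. Same origin and axes as the chest. Must not be touched.
- incense_plate: Blue ceramic plate, 72 mm across, 12 high, lying loose on the chest's lid about 18 mm beyond the lid's centre. Origin at the centre of its underside.
- bay: Fixed bay: grey felt and two aluminium side rails 18 mm high, 150 long, inner faces at y = +132 and y = -132 mm, from x = -70 to x = +80. Origin on the bench midway between the rails; x points into the bay (away from the robot), y to the left.
- stop: Stop at the back of the bay, origin and axes as the bay's. Its orange bumper bar, 160 mm wide, 16 to 52 high, square to the bay's x, has its near face somewhere from x = 55 to 87 mm: the setting differs each time, is not reported, must be felt or seen. Sprung: 1.2 N per mm, 14 mm travel; over 12 N is too much. Friction holds the chest against a few N when let go.
- coin_cup: Stainless steel coin cup, 68 mm across, 70 high. Origin at the centre of its underside. A bystander: leave alone.
- door_wedge: Orange plastic door wedge, 120 x 40 x 28 mm. Origin at the centre of its underside. A bystander: leave alone.
- cedar_a: Cedar shoe insert, 225 x 70 x 46 mm. Origin at the centre of its underside. A bystander: leave alone.
- cedar_b: Cedar shoe insert, 225 x 70 x 46 mm. Origin at the centre of its underside. A bystander: leave alone.
- earbud_case: Black hard case for earbuds, 65 x 50 x 28 mm. Origin at the centre of its underside. A bystander: leave alone.
- polish_tin: Red polish tin, 68 mm across, 30 high. Origin at the centre of its underside. A bystander: leave alone.
There are look-alikes about, which are no part of the job. What is meant by the incense_plate is not red, and is the larger of those in its own colour.

How it is judged:
By the outcome, as a careful person would: the job done as asked, in the order asked, and still so for the second after the job is handed in, with the robot touching nothing.
It also fails if it takes over 64 s, if anything falls off the work surface, if the arm or the gripper's body presses on something with over 40 N, if the wrist force passes 120 N, or if a joint passes its speed limit or range.

## Robot

A 6-joint arm with a two-finger parallel gripper is mounted at the origin on the work surface. World frame = base frame: x ahead of the robot, y to its left, z up, the work surface at z = 0. Lengths are in m, angles in rad, forces in N, time in s.
With the tool pointing down it reaches from about 0.375 to 0.975 m from the base axis. Payload 3.8 kg.
Tool frame: the origin (TCP) lies midway between the tips of the shut fingers; the grasp point (between the pads) lies 19 mm behind it (robot.grip_depth is the distance from the TCP to the grasp point, in m); x points along the fingers, y is the direction in which the jaws open and shut, and the axes are right-handed (so a half turn about x gives the same grasp; the last joint's range is limited). The gripper opens to 85 mm and grips with 20 to 120 N. Pads are 22 mm wide; open, the fingers measure 114 mm over their backs; the gripper's body (76 mm by 85 mm) begins 54 mm behind the grasp point. The pads swing forward as they close: fully open they stand 13 mm farther back than shut.
Start: joints at [-1.363, 0.264, 1.604, -0, 1.274, -0.037], TCP at [0.164, -0.655, 0.231] pointing down, gripper open.
Joint ranges: [-2.63, 2.63], [-0.94, 2.18], [0.31, 2.57], [-1.31, 4.45], [0, 2.66], [-2.55, 2.55]. Speed limits (rad/s): [2.57, 2.57, 3.14, 3.14, 3.14, 3.14].

## Interface

Orientations are given as [roll, pitch, yaw] about the fixed x, y, z axes, in that order (R = Rz(yaw) Ry(pitch) Rx(roll)).
In Python, from station import robot, eoat, planner, imaging, ticket, status gives the robot as it stands. Calls block until the motion is done:
- robot.move_pose(position, orientation): joint-space move of the TCP to a pose.
- robot.servo_line(position, ori=None, speed=0.15): straight line of the TCP; ori=None keeps the orientation; speed is the mean speed in m/s.
- robot.movej(angles): joint-space move.
- eoat.move_gripper(opening, newtons=None): opening from 0.0 (shut) to 1.0 (fully open); newtons is the grip in N (None keeps the last); returns when the fingers have stopped.
- robot.pause(seconds).
- planner.inverse_kinematics(position, orientation): joint angles nearest the present ones, or None.
- imaging.grab_frame(name): name is "scene" or "top"; returns the picture (420x560x3 uint8, blue, green, red); there is no depth.
- imaging.camera_model(name): a dict with "camera_matrix" (3x3 intrinsics, pixels), "distortion" ([k1, k2, p1, p2, k3] as OpenCV has them; the pictures are not rectified), "extrinsics" (4x4, takes a point from camera to world coordinates). Camera axes: x right, y down, z forward; pixel columns grow to the right and rows downward; lengths in m; the calibration is good to about 2 mm. A picture is of the moment at which its call begins. camera_model takes no time and is no camera call.
A pose or a line that the arm cannot do raises robot.IKError and nothing moves.
- ticket.sign_off(): hands the job in, once; it reports no verdict.
Readings, each from a call of its own:
- status.get_time(): time.
- status.get_joint_positions(): joint angles.
- status.get_qd(): joint speeds.
- status.get_joint_torque(): joint torques, N m.
- status.get_ee_pos(): TCP position.
- status.get_tool_rot(): TCP orientation.
- status.get_ft_force(): force on the tool from outside, world axes, zero at the start.
- status.get_wrist_torque(): the same for the moment, N m.
- status.get_gripper_width(): opening from 0.0 (shut) to 1.0 (fully open).
Only numpy, scipy, OpenCV 4.12 (cv2) and the standard library are available. Lean on these libraries where they do the work, as an engineer would, in place of code of your own. Each camera call takes 0.05 s, during which the arm holds its last target. There are 200 camera calls.

## Working session

There is one attempt and no reset: what is moved stays moved. The work goes in short steps, each a Python script; the robot and the scene stay as the last script left them, time stands still between calls to the robot, and variables do not carry over. Pictures are saved under pics/ and viewed, about 8 in all and at most 12, crops included, and the job is handed in when it is done.

```bash
mkdir -p pics; ls
python3 - <<'E'
from station import *
import cv2,numpy as np
for n in("scene","top"):
    im=imaging.grab_frame(n); cv2.imwrite(f"pics/{n}0.png",im)
    m=imaging.camera_model(n); print(n,np.round(m["extrinsics"],3).tolist(),np.round(m["camera_matrix"],1).tolist(),m["distortion"])
print(status.get_time(),status.get_ft_force())
E
```

```text
pics
scene [[0.828, 0.394, -0.398, 0.919], [0.56, -0.557, 0.613, -0.567], [0.02, -0.731, -0.682, 0.687], [0.0, 0.0, 0.0, 1.0]] [[383.9, 0.0, 280.4], [0.0, 383.9, 208.3], [0.0, 0.0, 1.0]] [-0.03601622  0.          0.          0.          0.        ]
top [[0.013, -0.988, 0.151, 0.363], [-1.0, -0.012, 0.007, -0.005], [-0.006, -0.151, -0.989, 1.115], [0.0, 0.0, 0.0, 1.0]] [[380.7, 0.0, 278.5], [0.0, 380.7, 210.8], [0.0, 0.0, 1.0]] [0.0100228 0.        0.        0.        0.       ]
0.1 [ 0.1185941 -0.4724313  0.0334304]
```

View pics/scene0.png

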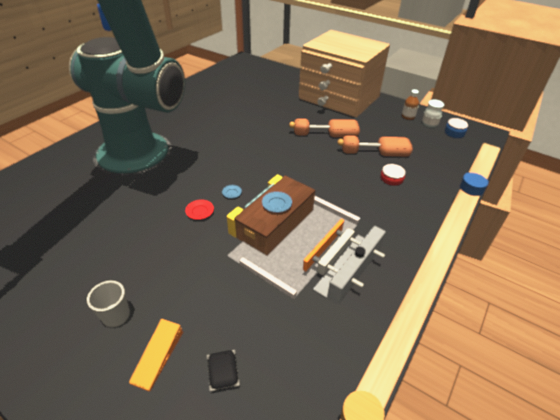

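View pics/top0.png

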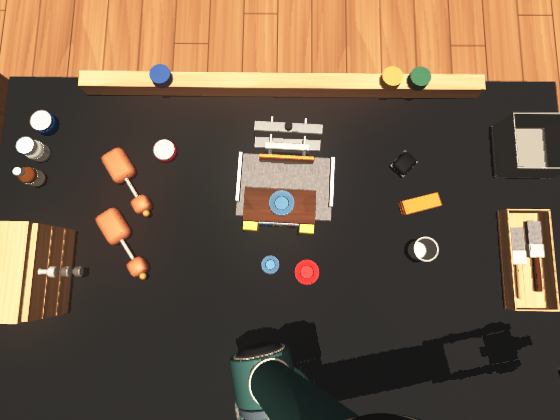

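The pictures show the chest with the big blue plate on its lid at top (282,203). Yellow blocks are at (250,226) and (307,228), the orange bumper at (286,159), and the rails at (239,176) and (332,181).

Possible mix-ups:
- **Plate:** the small blue plate at (270,264) and the red one at (307,272) could be mistaken for the incense plate. The larger blue one, on the lid, is the incense plate.
- **Orange:** the wedge at (420,203) is not the bumper.
- **Yellow:** the yellow pot at (392,76) is not a block.

```bash
cat > h.py <<'E'
from station import *
import cv2,numpy as np
M=imaging.camera_model("top")
K=M["camera_matrix"];D=np.array(M["distortion"],float);T=np.array(M["extrinsics"])
def ray(px,z):
    p=cv2.undistortPoints(np.array(px,float).reshape(-1,1,2),np.array(K),D).reshape(-1,2)
    d=np.c_[p,np.ones(len(p))]@T[:3,:3].T; o=T[:3,3]
    return (o+d*((z-o[2])/d[:,2])[:,None])[:,:2]
ROI=(slice(105,245),slice(215,350))
def mask(im,lo,hi):
    m=np.zeros(im.shape[:2],np.uint8); m[ROI]=cv2.inRange(cv2.cvtColor(im,cv2.COLOR_BGR2HSV),lo,hi)[ROI]; return m
def blobs(m,amin):
    n,l,s,c=cv2.connectedComponentsWithStats(m)
    return [(i,s[i],c[i],l==i) for i in range(1,n) if s[i,4]>=amin]
def rect(msk,z):
    ys,xs=np.nonzero(msk); w=ray(np.c_[xs,ys],z).astype(np.float32)
    return cv2.minAreaRect(w)
E
python3 - <<'E'
from h import *
im=imaging.grab_frame("top")
cr=im[105:245,215:350]; cv2.imwrite("pics/crop1.png",cv2.resize(cr,None,fx=4,fy=4,interpolation=cv2.INTER_CUBIC))
for name,lo,hi,z,a in [("yellow",(22,150,120),(35,255,255),.062,30),("orange",(8,170,120),(20,255,255),.052,60),("white",(0,0,170),(180,50,255),.018,60),("blue",(95,80,60),(115,255,255),.082,100),("wood",(0,60,20),(14,255,140),.07,600)]:
    for i,s,c,b in blobs(mask(im,lo,hi),a):
        r=rect(b,z); print(name,s,np.round(c,1),np.round(r[0],4),np.round(r[1],4),round(r[2],1))
print(status.get_tool_rot(),status.get_ft_force(),status.get_ee_pos())
for y in(.08,-.08): print(planner.inverse_kinematics([.4,y,.03],status.get_tool_rot()))
E
```

```text
white [254 116  69  18 591] [288.1 126.5] [ 0.7952 -0.023 ] [0.205  0.0456] 87.3
white [254 134  67  17 707] [287.  143.3] [ 0.739  -0.0203] [0.1967 0.0443] 87.2
white [ 235  152  100   68 3364] [287.8 179.4] [ 0.6063 -0.014 ] [0.2869 0.1889] 87.3
white [258 222  41   3  65] [278. 223.] [0.4945 0.0038] [0.1162 0.0046] 87.7
blue [270 191  24  24 326] [281.1 202.6] [ 0.5439 -0.0056] [0.0643 0.0634] 0.7
wood [ 215  105  135   26 2503] [280.4 114. ] [ 0.7946 -0.004 ] [0.0757 0.388 ] 0.6
[-1.6008746   1.56901085  1.78552728] [-0.40439438  0.77330084 -0.23709449] [ 0.16347749 -0.65430969  0.23022386]
[ 0.13479651 -0.01369415  2.33227738  0.0024271   0.82315346  1.45913326]
[-2.59830972e-01 -1.32228079e-02  2.33181388e+00  2.16447201e-03
  8.23818627e-01  1.06468489e+00]
```

View pics/crop1.png

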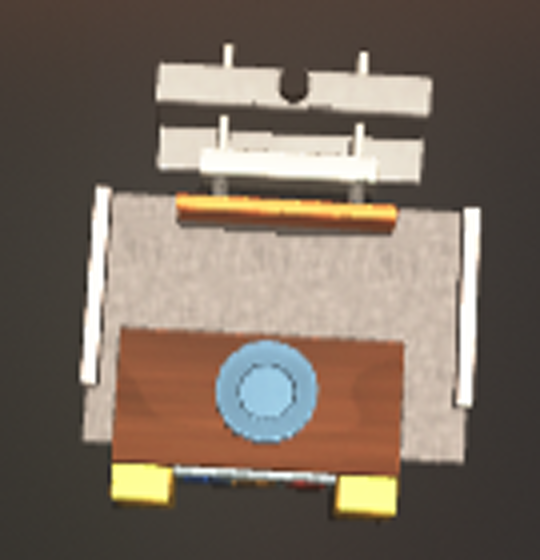

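The crop shows the chest between the rails, turned slightly, with the incense plate (the larger blue one) on its lid, confirming the choice. The bumper is at crop (286,212) and the blocks at (142,482) and (367,492).

Run:
```python
from h import *
im=imaging.grab_frame("top"); hsv=cv2.cvtColor(im,cv2.COLOR_BGR2HSV)
P=lambda c:np.array(c)/4+[215-.375,105-.375]
for n,c in [("yel",(142,482)),("yelfront",(142,503)),("org",(286,207)),("orgf",(286,218)),("wood",(160,400)),("felt",(260,270)),("rail",(98,260))]:
    u=np.round(P(c)).astype(int); print(n,hsv[u[1],u[0]])
def show(n,cs,z): print(n,np.round(ray([P(c) for c in cs],z)*1000,1).tolist())
show("lid FL FR NR NL",[(121,327),(405,343),(399,474),(112,462)],.07)
show("railL inner far near outer far near",[(110,188),(97,384),(96,186),(80,382)],.018)
show("railR inner far near outer",[(464,208),(457,405),(480,209),(472,408)],.018)
show("felt NL NR",[(83,440),(465,463)],0)
show("bumper top near edge L R",[(177,213),(396,225)],.052)
show("bumper top far edge",[(177,194),(396,206)],.052)
show("block front top L: l r, R: l r",[(111,497),(173,500),(334,510),(398,513)],.062)
show("plate",[(266,391)],.082)
```

```text
yel [ 30 103 254]
yelfront [ 19 170 135]
org [ 24 140 253]
orgf [ 10 152 109]
wood [ 10 151 150]
felt [ 15  42 198]
rail [ 24   5 254]
lid FL FR NR NL [[590.5, 97.6], [581.4, -101.4], [489.1, -97.1], [495.1, 101.3]]
railL inner far near outer far near [[707.7, 113.7], [559.0, 119.2], [709.1, 124.2], [560.3, 131.7]]
railR inner far near outer [[695.1, -150.2], [546.5, -144.0], [694.5, -162.1], [544.5, -154.9]]
felt NL NR [[520.0, 130.4], [506.3, -151.8]]
bumper top near edge L R [[678.9, 61.1], [671.7, -96.7]]
bumper top far edge [[693.0, 61.4], [685.8, -96.8]]
block front top L: l r, R: l r [[471.6, 102.2], [470.0, 59.1], [464.4, -52.7], [462.9, -97.0]]
plate [[544.1, -4.6]]
```

```bash
cat >> h.py <<'E'
ORI=[0,np.radians(75),np.radians(-2.5)]
BAY=np.array([.6226,-.0152]); YAW=np.radians(-2.5)
U=np.array([np.cos(YAW),np.sin(YAW)]); V=np.array([-U[1],U[0]])
def w(b,z=.027): return list(BAY+U*b[0]+V*b[1])+[z]      # bay -> world
def b(p): d=np.array(p[:2])-BAY; return np.array([d@U,d@V])   # world -> bay
def F(n=3): return float(np.mean([np.array(status.get_ft_force())[:2]@U for _ in range(n)]))
def go(x,y,speed=.06,z=.027): robot.servo_line(w((x,y),z),ori=ORI,speed=speed)
def lines(im):
    """far edge of lid (bay x at y=-70,+70) from wood->felt transition, plus chest lateral, from top picture"""
    hsv=cv2.cvtColor(im,cv2.COLOR_BGR2HSV); wood=cv2.inRange(hsv,(0,100,40),(16,255,225)); 
    return wood
def push(y,x0,dist,step=.004,speed=.02,fmax=9.,approach=.05):
    """from contact search start x0 (bay, TCP) find contact, then advance dist; returns contact x, end x, forces"""
    go(x0,y,approach); f0=F(); x=x0
    while -(F(2)-f0)<1.5:
        x+=.002; go(x,y,speed)
        if x>x0+.05: print("no contact"); return None
    xc=x; fs=[]; end=xc+dist
    while x<end-1e-6:
        x=min(x+step,end); go(x,y,speed); f=-(F(2)-f0); fs.append(round(f,1))
        if f>fmax: print("fmax"); break
    print("y%+.0f contact %.1f end %.1f t=%.1f"%(y*1e3,xc*1e3,x*1e3,status.get_time()),fs)
    return xc,x
E
python3 - <<'E'
from h import *
eoat.move_gripper(0.0)
bl=b((.4708,.0806)); br=b((.4636,-.0748)); print("blocks bay",bl,br, "bumper",b((.6753,-.0178)))
for q in [(bl[0]-.04,bl[1]),(br[0]-.04,br[1]),(bl[0]+.09,bl[1])]:
    print(planner.inverse_kinematics(w(q),ORI))
robot.move_pose(w((bl[0]-.045,bl[1]),.22),ORI); print(status.get_time())
go(bl[0]-.045,bl[1],.12); print(status.get_time(),status.get_ee_pos(),F())
t=status.get_time(); go(bl[0]-.041,bl[1],.02); print("step time",status.get_time()-t)
cv2.imwrite("pics/a.png",cv2.resize(imaging.grab_frame("top")[100:300,180:380],None,fx=3,fy=3))
E
```

```text
blocks bay [-0.15583426  0.0890874 ] [-0.15624895 -0.06647876] bumper [ 0.05276325 -0.00029878]
[ 0.17697681 -0.10091733  2.44960033 -0.11040618  0.53986789 -1.26266816]
[-0.27737786 -0.12501999  2.47025168  0.11601981  0.54435607 -1.89621913]
[ 0.11739742  0.14141862  2.20105468 -0.08053391  0.54199064 -1.34613122]
3.725
5.4833 [0.42653497 0.08267945 0.02770132] -0.7156173782526417
step time 0.35000000000000053
```

View pics/a.png

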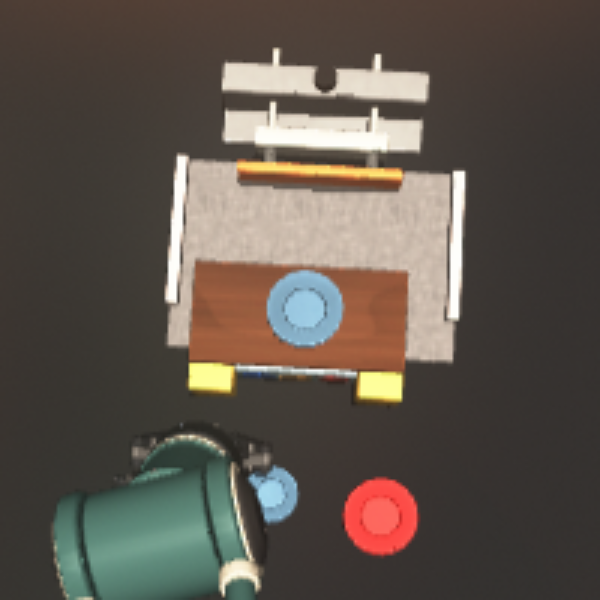

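The view shows the gripper behind the left block at (212,378), clear of it and of the small plate. The lid is fully visible. Next is the first left push.

Run:
```python
from h import *
import json
r=push(.089,-.178,.015,.005)
xL=r[1]; go(xL-.028,.089,.08)
go(xL-.028,-.067,.15)
r2=push(-.067,r[0]-.010,.012,.006)
print(r,r2,status.get_ft_force())
cv2.imwrite("pics/b.png",cv2.resize(imaging.grab_frame("top")[100:300,180:380],None,fx=3,fy=3))
print(status.get_time())
```

```text
y+89 contact -172.0 end -157.0 t=8.4 [0.9, 6.9, 5.2]
y-67 contact -164.0 end -152.0 t=13.4 [4.3, 4.5]
(-0.172, -0.15699999999999997) (-0.16399999999999998, -0.15199999999999997) [-4.21333614 -2.56181049 -2.12236398]
13.5
```

View pics/b.png

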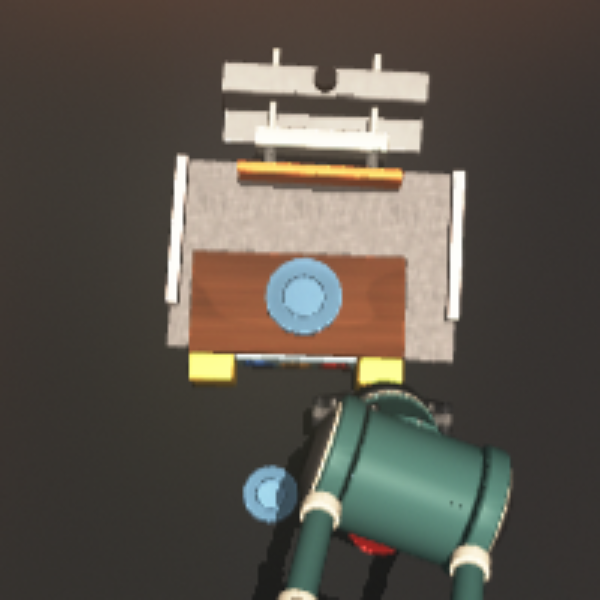

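The view shows the chest about level (front edge y≈252–258), the plate still on the lid at (304,296), and the blocks at (211,367) and (380,372). Next are the main pushes.

```bash
cat >> h.py <<'E'
def walk(side,xe,end,y,xback,step=.006,speed=.025,fmax=10,thr=2.2):
    """retreat to xback, cross, search contact from xe-6mm, push to end"""
    p=b(status.get_ee_pos()); go(xback,p[1],.1); go(xback,y,.2); go(xe-.006,y,.08)
    f0=F(); x=xe-.006
    xc=None; fs=[]
    while x<end-1e-6:
        x=min(x+(.003 if xc is None else step),end); go(x,y,speed); f=-(F(3)-f0); fs.append(round(f,1))
        if xc is None and f>thr: xc=x
        if f>fmax: print("fmax"); break
    print(side,"contact %s end %.1f t=%.1f"%(xc and round(xc*1e3,1),x*1e3,status.get_time()),fs)
    return xc,x
E
python3 - <<'E'
from h import *
c,L=walk("L",-.157,-.132,.088,-.175)
c2,R=walk("R",-.153,-.110,-.064,-.172)
cv2.imwrite("pics/c.png",cv2.resize(imaging.grab_frame("top")[100:300,180:380],None,fx=3,fy=3))
E
```

```text
L contact -154.0 end -132.0 t=17.4 [-0.1, -0.0, 4.6, 3.6, 3.1, 2.3, 2.5]
R contact -147.0 end -110.0 t=22.8 [-1.0, -0.0, 0.5, 4.4, 5.2, 3.2, 2.7, 3.3, 3.8, 3.1, 5.8]
```

View pics/c.png

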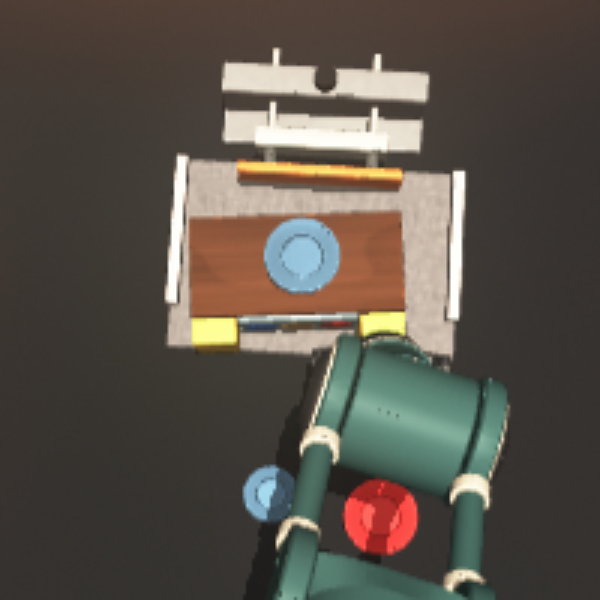

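The view shows the chest turned about +5° (lid far edge from (188,218) to (402,209)), with the plate unmoved on the lid at (302,256). There is clear felt left before the bumper.

Run:
```python
from h import *
P=lambda c:np.array(c)/3+[180-1/3,100-1/3]
print("corners FL FR bay mm",[np.round(b(q)*1e3,1).tolist() for q in ray([P((188,218)),P((402,209))],.07)])
c,L=walk("L",-.129,-.096,.085,-.150)
c2,R=walk("R",-.109,-.088,-.064,-.130)
cv2.imwrite("pics/d.png",cv2.resize(imaging.grab_frame("top")[110:240,215:350],None,fx=5,fy=5,interpolation=cv2.INTER_CUBIC)[:600])
```

```text
corners FL FR bay mm [[3.0, 121.2], [22.7, -79.2]]
L contact -120.0 end -96.0 t=27.6 [-0.5, 0.2, 0.1, 1.1, 5.3, 4.5, 3.6, 2.7, 3.6]
R contact -103.0 end -88.0 t=31.4 [-0.3, 1.0, 0.2, 3.7, 4.7, 4.1, 5.2]
```

View pics/d.png

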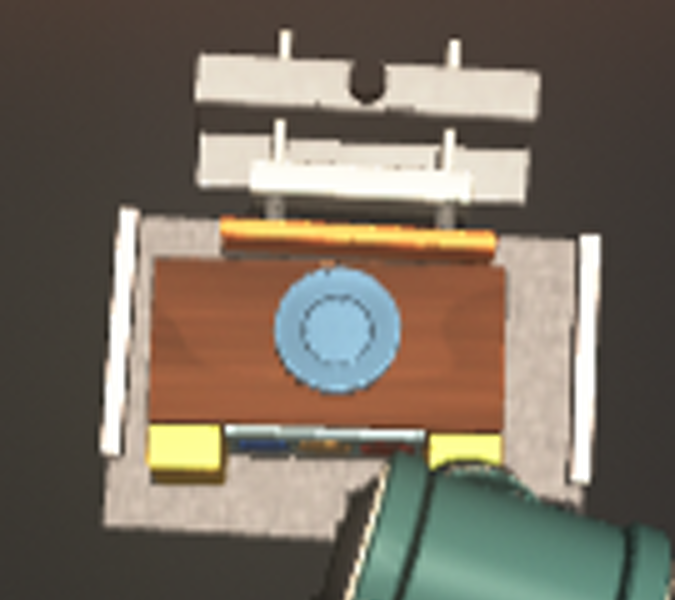

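The view shows the chest nearly square. The lid's far edge runs from (153,258) to (505,266) and the bumper's near top edge from (222,243) to (495,252). The plate is at (338,329).

```bash
cat > meas.py <<'E'
from h import *
def prof(im,dbg=False):
    """lid far edge (line fit in bay, z .07) from the saturation step felt/bumper-shadow -> lid; bumper far top edge (z .052)"""
    hsv=cv2.cvtColor(im,cv2.COLOR_BGR2HSV).astype(int); out=[]
    g=im.astype(float)
    cols=list(range(248,266))+list(range(300,314))
    return g,hsv
def grad_edge(ch,cols,r0,r1,sign):
    pts=[]
    for c in cols:
        d=sign*np.diff(ch[r0:r1,c]); k=int(np.argmax(d))
        s=d[max(k-1,0):k+2].clip(0); o=np.arange(max(k-1,0),max(k-1,0)+len(s))
        pts.append((c,r0+.5+(s*o).sum()/s.sum()))
    return np.array(pts)
def fitbay(pts,z):
    q=np.array([b(p) for p in ray(pts,z)])*1e3
    for _ in range(3):
        k=np.polyfit(q[:,1],q[:,0],1); r=q[:,0]-np.polyval(k,q[:,1]); q=q[abs(r)<max(1.,1.5*r.std())]
    return np.polyval(k,0),np.degrees(np.arctan(k[0])),r.std()
def bump(im):
    """far top edge of the orange bar: dark->bright in red channel from felt is weak; use saturation rise"""
    s=cv2.cvtColor(im,cv2.COLOR_BGR2HSV)[:,:,1].astype(float)
    return fitbay(grad_edge(s,list(range(276,283))+list(range(288,300))+[308,310,311],146,158,1),.052)
def lid(im,r0=158,r1=175):
    s=im[:,:,0].astype(float)+im[:,:,1]  # felt grey bright -> wood dark
    return fitbay(grad_edge(s,list(range(248,258))+list(range(304,313)),r0,r1,-1),.07)
E
python3 - <<'E'
from h import *
P=lambda c:np.array(c)/5+[215-.4,110-.4]
f=lambda cs,z:[np.round(b(q)*1e3,1).tolist() for q in ray([P(c) for c in cs],z)]
print("lid F",f([(153,258),(505,266)],.07)); print("bumper near top",f([(222,243),(495,253)],.052)); print("bumper far top",f([(222,218),(495,232)],.052))
print("block front L top",f([(148,469),(222,471)],.062))
from meas import *
im=imaging.grab_frame("top"); print("t",status.get_time(), "auto bump far",bump(im))
print("orange col profile s",cv2.cvtColor(im,cv2.COLOR_BGR2HSV)[148:170,290].tolist())
print("felt/lid col",im[155:175,250].tolist())
E
```

```text
lid F [[35.7, 115.4], [42.0, -83.8]]
bumper near top [[51.9, 78.3], [54.6, -79.2]]
bumper far top [[66.8, 79.2], [67.1, -78.6]]
block front L top [[-84.1, 110.6], [-82.9, 69.1]]
t 31.4917 auto bump far (np.float64(68.49026487955012), np.float64(0.41023562650509715), np.float64(0.379802055298705))
orange col profile s [[25, 6, 254], [23, 42, 186], [17, 60, 85], [18, 60, 85], [17, 57, 72], [15, 60, 60], [17, 64, 56], [15, 167, 226], [22, 146, 252], [25, 133, 253], [16, 168, 204], [9, 163, 119], [10, 158, 110], [11, 125, 106], [11, 127, 131], [11, 140, 135], [10, 143, 136], [10, 141, 139], [108, 21, 157], [101, 73, 209], [101, 79, 209], [101, 80, 201]]
felt/lid col [[169, 183, 201], [167, 181, 197], [165, 181, 196], [171, 187, 203], [167, 183, 198], [168, 184, 201], [107, 127, 159], [62, 88, 135], [58, 84, 137], [57, 85, 138], [60, 88, 143], [60, 88, 144], [60, 88, 143], [60, 89, 144], [62, 91, 148], [62, 91, 151], [63, 93, 153], [65, 97, 160], [63, 93, 156], [60, 90, 148]]
```

Run:
```python
from meas import *
c,L=walk("L",-.093,-.0825,.092,-.108,step=.003)
im=imaging.grab_frame("top"); print(np.round(bump(im),2),np.round(lid(im),2))
c2,R=walk("R",-.087,-.0785,-.062,-.103,step=.003)
im=imaging.grab_frame("top"); print(np.round(bump(im),2),np.round(lid(im),2))
cv2.imwrite("pics/e.png",cv2.resize(im[110:240,215:350],None,fx=5,fy=5,interpolation=cv2.INTER_CUBIC)[:600])
```

```text
L contact -90.0 end -82.5 t=34.6 [0.2, 0.7, 4.4, 3.8, 6.2, 4.1]
[68.49  0.4   0.39] [48.98 -2.83  0.21]
R contact -84.0 end -78.5 t=37.5 [-0.9, 0.1, 4.7, 4.2, 4.1]
[68.47  0.4   0.4 ] [49.3  -2.88  0.27]
```

View pics/e.png

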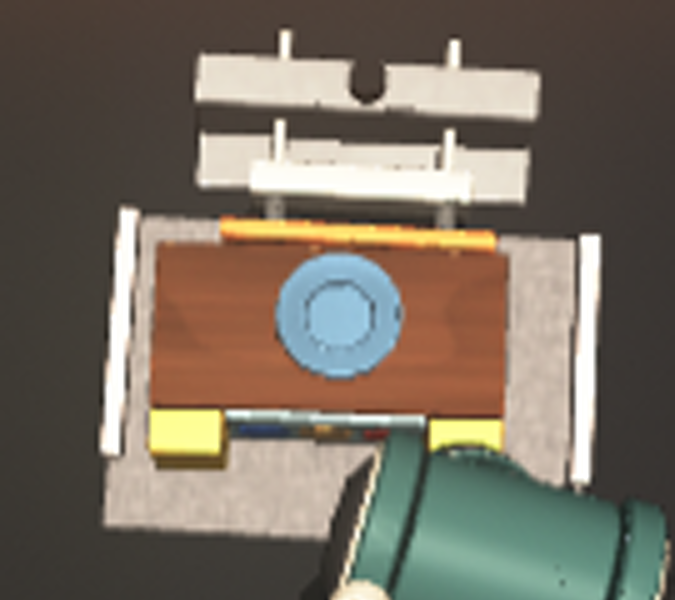

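The view shows the lid's far edge at (158,242)–(508,252), about 1.5° anticlockwise. The bumper has not moved, and roughly 5–10 mm of gap is left. The plate is fine at (339,316). Next are small alternate steps, checking bumper movement.

Run:
```python
from meas import *
def B(): print("  bump",np.round(bump(imaging.grab_frame("top")),2))
c,L=walk("L",-.083,-.0755,.093,-.098,step=.0025); B()
c2,R=walk("R",-.079,-.0735,-.061,-.091,step=.0025); B()
print(status.get_time())
```

```text
L contact -80.0 end -75.5 t=40.4 [0.0, 0.3, 4.7, 4.2, 3.4]
  bump [68.44  0.33  0.39]
R contact -76.0 end -73.5 t=43.0 [-0.4, 0.6, 4.7, 4.9]
  bump [68.47  0.38  0.38]
43.0583
```

Run:
```python
from meas import *
def B(n):
    im=imaging.grab_frame("top"); print("  bump",np.round(bump(im),2)); cv2.imwrite(f"pics/{n}.png",cv2.resize(im[110:240,215:350],None,fx=5,fy=5,interpolation=cv2.INTER_CUBIC)[:600])
c,L=walk("L",-.076,-.0715,.093,-.090,step=.002); B("f1")
c2,R=walk("R",-.074,-.0702,-.061,-.086,step=.002); B("f2")
print(status.get_time())
```

```text
L contact -73.0 end -71.5 t=45.6 [0.2, -0.1, 4.6, 5.1]
  bump [68.47  0.37  0.39]
R contact -74.0 end -70.2 t=48.1 [-1.2, 3.0, 5.7, 7.3]
  bump [68.86  0.59  0.48]
48.2
```

View pics/f2.png

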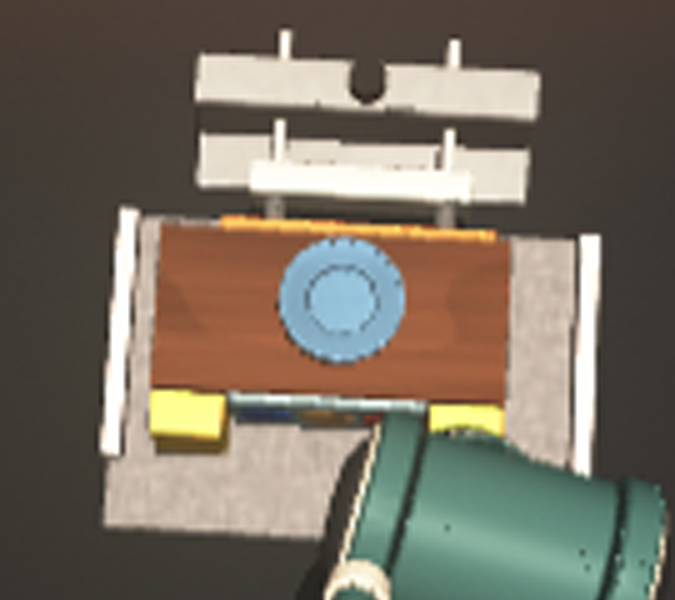

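The view shows the lid's far edge at (160,224)–(511,235), within about 0.6° of square. The push force has risen to 7.3 N and the bumper has just begun to move, so it has been felt. The plate is fine at (342,300).

Run:
```python
from meas import *
def B(n):
    im=imaging.grab_frame("top"); print("  bump",np.round(bump(im),2)); cv2.imwrite(f"pics/{n}.png",cv2.resize(im[110:240,215:350],None,fx=5,fy=5,interpolation=cv2.INTER_CUBIC)[:600])
c,L=walk("L",-.073,-.0692,.093,-.084,step=.0015,fmax=9.5); B("g1")
c2,R=walk("R",-.0715,-.0692,-.061,-.082,step=.0015,fmax=9.5); B("g2")
go(-.085,-.061,.08); B("g3")
print(status.get_time())
```

```text
L contact -70.0 end -69.2 t=50.7 [0.7, 1.2, 5.2, 7.5]
  bump [68.84  0.6   0.54]
fmax
R contact -71.5 end -69.2 t=53.2 [0.4, 2.2, 7.6, 10.1]
  bump [68.98  0.37  0.57]
  bump [68.98  0.35  0.56]
53.6833
```

View pics/g3.png

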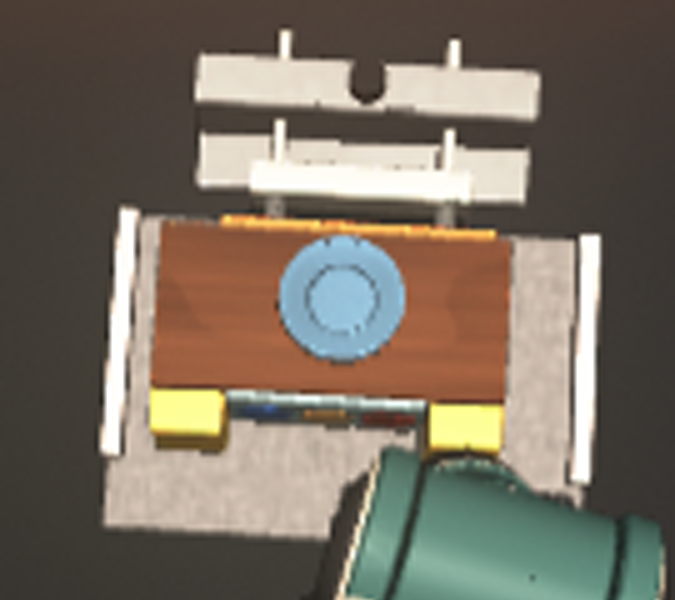

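The view shows the chest square: the lid edge slopes 2.3° in the image, against 2.4° for the bay. It rests against the bumper, which stays slightly pressed after release. The plate is in place at (342,299) and the finger has backed off clear. Handing in.

Run:
```python
from meas import *
print(F(),status.get_time()); ticket.sign_off()
```

```text
-1.1669574553772757 53.6833
the job is handed in; nothing more can be done
```

I walked the chest forward about 97 mm by pushing the left and right rubber blocks in turn, starting with long steps and finishing with small ones. It now stands against the orange bumper, and I handed the job in at 53.7 s.

**Final checks**
- **Square:** the lid edge is within about 0.3° of the bay's direction, judged from the last picture. The largest slew along the way was about 8° by estimate, well under 20°.
- **Position between the rails:** the chest sits about 15 mm left of the bay's centreline and did not touch a rail.
- **Bumper felt:** the push force rose from about 4.5 N to 7.5 N on the left block and 10.1 N on the right block at the last steps. The bumper stayed slightly pressed after I let go.
- **Plate and glass:** the incense plate was in place on the lid. I kept the finger on the blocks and off the glass, and the bystanders were left alone.
- **Robot clear:** the finger was about 16 mm from the block. The force reading there was about −1.2 N, which I put down to sensor offset because free-air readings were around −0.7 N.

**Where the checks disagreed:** the camera put bumper compression at only about 0.5–1 mm. The finger positions and the force rise suggest about 1.5–3 mm. Either is light pressure, far from the 14 mm travel and the 12 N limit.

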